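Set the snap-button V-rest and lay the spindle

ROBOT

A 7-joint arm with a two-finger parallel gripper is mounted at the origin on the work surface. World frame = base frame: x ahead of the robot, y to its left, z up, the work surface at z = 0. Lengths are in m, angles in rad, forces in N, time in s.
With the tool pointing down it reaches from about 0.425 to 0.975 m from the base axis. Payload 16.7 kg.
Tool frame: the origin (TCP) lies midway between the tips of the shut fingers; the grasp point (between the pads) lies 19 mm behind it; z points along the fingers, y is the line along which they close (so a half turn about z gives the same grasp; the last joint's range is limited). The gripper opens to 85 mm and grips with 20 to 120 N. Pads are 22 mm wide; open, the fingers measure 114 mm over their backs; the gripper's body (76 mm by 85 mm) begins 54 mm behind the grasp point. The pads swing forward as they close: fully open they stand 13 mm farther back than shut.
Start: joints at [-1.315, 0.426, 0.074, 1.606, -0.034, 1.111, -0.067], TCP at [0.266, 0.62, 0.231] pointing down, gripper open.
Joint ranges: [-2.85, 2.85], [-0.5, 2.14], [-1.23, 1.37], [0.21, 2.46], [-1.02, 4.16], [0.16, 2.05], [-2.73, 2.73]. Speed limits (rad/s): [1.89, 1.89, 2.39, 2.39, 3.01, 3.01, 3.01].

INTERFACE

Orientations are given as [roll, pitch, yaw] about the fixed x, y, z axes, in that order (R = Rz(yaw) Ry(pitch) Rx(roll)).
In Python, from station import readout, read_camera, camera_model, job, recognise, cut_out gives the robot as it stands.
- The arm moves only by the shell command python3 -m crank 'ROWS' [FORCE]. ROWS is JSON, a list of rows, each an object of numbers: "tx", "ty", "tz": the shift along the tool's x, y, z in mm; "ax", "ay", "az": the turn, a rotation vector about the tool's x, y, z in degrees; "grip": the finger opening in mm, from 0 to 85.4. A call has 1 to 8 rows; each row is the pose to reach, as a shift and turn from the pose commanded when the call began, along the tool's axes at that moment; what a row does not reach only later rows make up. A row lasts 1/8 s, in which the tool goes at most 62.5 mm and 10.7 degrees, less where a joint would pass 70% of its speed; a pose out of reach is approached as far as the arm can. A call with a gripper value outside its range is refused whole. The fingers move at their own pace and stop on an object; FORCE is the grip in N (left out, the last holds). Time passes only in rows, so rows that repeat a pose let the fingers close. It gives the time, the measured TCP pose, the force, the opening and the grip force at its end, in the units of the state.
- readout.read_state(): the state, without advancing time (a new reading comes with each control period).
- read_camera(name): name is "side" or "top"; returns (picture, depth): 400x640x3 uint8, red, green, blue; 400x640 float32, m along the optical axis (not along the pixel's ray), 0 where there is no reading.
- camera_model(name): a dict with "fx", "fy", "cx", "cy" (pixels), "extrinsics" (4x4, takes a point from camera to world coordinates). Camera axes: x right, y down, z forward; pixel columns grow to the right and rows downward; lengths in m; the calibration is good to about 2 mm. A picture is of the moment at which its call begins. camera_model takes no time and is no camera call.
- job.hand_in(): hands the job in; it is judged then, once.
Trained networks look in the newest picture that a camera, given by its name, has taken for a name from the list of things; names that differ only in an ending like _2 or _b are one class to them, and where a whole thing is asked for, a point or a joint stands for the part that bears it (a point fixed in the world has none). Each returns a list of dicts, best first, with "conf" (0 to 1); they miss things now and then, are a little off and sometimes report something else, mostly with a low value. They report only what shows in the picture. A call takes as long as a camera call.
- recognise(camera, name): "bbox" ([centre column, centre row, width, height] in pixels, round what is visible of it).
- cut_out(camera, name): "region" (400x640 bool, what is visible of it) and "bbox" ([centre column, centre row, width, height] in pixels, round what is visible of it).
The state is a dict: "t": time; "qpos": joint angles; "joint_velocities": joint speeds; "tau": joint torques, N m; "tool_pos": TCP position; "orientation": TCP orientation; "wrist_force": force on the tool from outside, world axes, zero at the start; "moment": the same for the moment, N m; "grip_width": finger opening in m; "gripper_force": force on a finger pad.
Only numpy, scipy, OpenCV 4.12 (cv2) and the standard library are available. Lean on these libraries where they do the work, as an engineer would, in place of code of your own. Each camera call takes 0.05 s, during which the arm holds its last target. There are 200 camera calls.

TASK

One of the two V-rests on the finishing jig has been left pushed down and turned askew, with its brass snap button hidden inside the green tube. Turn it into line and slide it up until its button pops fully out through the next hole, the middle one, as on its mate, without forcing the button against the hole; then gently lay the turned spindle across both V-rests, centred between them and let go. Leave the other things on the bench where they are.

Things in the scene. Friction and masses are not known exactly. Their poses are not given: they have to be found in the camera images.
- jig: Plywood plank 90 x 320 x 20 mm fixed on the bench, carrying two upright columns at y = +90 and -90 mm of its frame (which of them is to be set changes). Origin: centre of its underside; z up; y along the plank. The columns are clamped in their flanges by hand: tube and holes of the one to set sit up to 10 mm higher or lower and turned up to 0.03 rad from the figures here; no reading tells it.
- mate: The column already set, pinned in its middle hole; axes as the jig's. Origin: on its axis at the plank's top (to 1 mm); V bottom 192 mm above. Both columns: green tube 38 mm across (wall 3 mm), top 125 mm above the plank with a black collar 46 mm across; 11 mm holes in its +x side 35, 70 and 105 mm above the plank; flange 72 mm across; inner tube 30 mm across with a V-rest on top.
- saddle: The V-rest to set: dark wooden block with cork-lined 90 degree V, 56 mm along its x (across the groove), 26 mm along its y (along the groove), 48 mm tall. Pinch its flat y faces at the solid foot (lowest 20 mm). Origin: centre of its underside, on the column's axis, z up. In place: axes parallel to the jig's within 0.1 rad, origin 190 mm (+-10) above the jig's, 45 mm above the collar.
- saddle_vee (a point): Bottom of the V of the V-rest to set, 22 mm above the saddle's origin, same axes. The rest slides and turns with its inner tube. It starts 9 to 24 mm below its place, turned 0.35 to 0.85 rad anticlockwise (from above) out of line; travel 43 mm below to 39 mm above place, turn 1.2 rad either way. Friction of about 5 N holds its 0.3 kg where it is left; the button drags about 1 N more.
- button (a joint): Sprung domed brass button, 8 mm across, on the inner tube, 100 mm below the saddle's origin on its +x side. Value in m: 0 fully out through a hole (4 mm proud of the green tube), about 0.007 pressed in, hidden behind the tube's wall. The spring pushes 3 N (out) to 6 N (in). In a hole it has 1.5 mm of play each way (0.08 rad in turn); once out it stops the slide both ways.
- button_cap: The brass pin of that button itself; origin at the pin's height, on the column's axis when fully out (it moves with the button); x points outward along the pin, towards the saddle's +x. Its leaf spring is light: more than 20 N against the pin bends it, so stop pulling or turning when it catches.
- spindle: Turned pale wooden stretcher, 310 mm long, 0.2 to 0.3 kg, lying on the bench on its square. Its own x runs along its length; the middle 70 mm is 40 mm square (grasp here), from there to 135 mm either side it is round, 32 mm across, with small beads, then 22 mm tenons. Origin: centre of its underside, 20 mm below its axis.
- spindle_mid (a point): Middle of the spindle, on its axis. In the two V-rests the axis lies about 22.6 mm above the bottoms of the Vs, about 235 mm above the jig's origin.
- wax_tin: Bystander: tin 70 mm across, 50 mm tall; origin at its underside.
- bowl: Bystander: small dark wooden bowl 110 mm across, 50 mm tall; origin at its underside.
- sand_block: Bystander: cork sanding block 100 x 60 x 35 mm; origin at its underside.
- gouge: Bystander: green-handled hand tool lying on the bench; origin at its underside, x along its length.

How it is judged:
On the way:
1. the V-rest's button is fully out through the middle hole (value of joint button below 0.0015 m and z of saddle in the frame of jig between 0.175 and 0.205 m), for 0.3 s.
At the end, for the whole second after the job is handed in: Button fully out (within 1.5 mm) in the middle hole, V-rest 175 to 205 mm above the jig's underside; spindle released, at rest in both Vs: its middle within 25 mm of midway along the jig and 10 mm across, axis 224 to 246 mm up, within 0.15 rad of the jig's y (all of step 1 and x of spindle_mid in the frame of jig between -0.01 and 0.01 m and y of spindle_mid in the frame of jig between -0.025 and 0.025 m and z of spindle_mid in the frame of jig between 0.224 and 0.246 m and angle between the x axis of spindle and the y axis of jig, either way round below 0.15 rad and linear speed of spindle below 0.02 m/s); the robot touches nothing.
It fails at once if the button is forced: more than 20 N on the brass pin (contact force between button_cap and anything else above 20 N).
It fails at once if the spindle is dropped or banged on a V-rest: more than 30 N between them (contact force between spindle and saddle above 30 N or contact force between spindle and mate above 30 N).
It fails at once if a bystander is moved by more than 30 mm (distance of any of wax_tin, bowl, sand_block, gouge from where it was at the start of the episode above 0.03 m).
It also fails if it takes over 64 s, if anything falls off the work surface, if the arm or the gripper's body presses on something with over 40 N, if the wrist force passes 120 N, or if a joint passes its speed limit or range.

## Working session

There is one attempt and no reset: what is moved stays moved. The work goes in short steps, Python scripts to look and compute and a shell command to move; the robot and the scene stay as the last step left them, time stands still between calls to the robot, and variables do not carry over. Pictures are saved under pics/ and viewed, at most 10 in all, crops included, and the job is handed in when it is done.

```bash
mkdir -p pics; ls
cat > h.py <<'E'
import numpy as np, cv2
from station import readout, read_camera, camera_model, job, recognise, cut_out
def cloud(cam, depth):
    m=camera_model(cam); v,u=np.indices(depth.shape)
    p=np.stack([(u-m["cx"])/m["fx"]*depth,(v-m["cy"])/m["fy"]*depth,depth,np.ones_like(depth)],-1)
    P=(p@np.array(m["extrinsics"]).T)[...,:3]; P[depth==0]=np.nan
    return P
E
python3 - <<'E'
from h import *
ims=[]
for c in("side","top"):
    im,d=read_camera(c); P=cloud(c,d); np.save(f"{c}.npy",P); cv2.imwrite(f"pics/{c}0.png",im[...,::-1])
    m=camera_model(c); E=np.array(m["extrinsics"]);print(c,m["fx"],E[:3,3].round(3),E[:3,2].round(3))
    for n in("jig","mate","saddle","button","spindle","wax_tin","bowl","sand_block","gouge"):
        for r in cut_out(c,n)[:2]:
            q=P[r["region"]]; q=q[~np.isnan(q[:,0])]
            print(n,round(r["conf"],2),np.round(r["bbox"]),np.nanmedian(q,0).round(3) if len(q) else None,np.percentile(q,2,axis=0).round(3),np.percentile(q,98,axis=0).round(3))
print(readout.read_state())
E
```

```text
pics
side 449.1477922098522 [ 0.086 -0.851  0.695] [ 0.436  0.766 -0.473]
jig 0.91 [326. 272.  82.  82.] [ 0.525 -0.109  0.019] [ 0.487 -0.225  0.004] [0.586 0.077 0.037]
mate 0.73 [340. 242.  28.  85.] [ 0.528 -0.166  0.153] [ 0.506 -0.174  0.001] [ 0.611 -0.057  0.234]
mate 0.62 [253. 221.  86.  23.] [0.481 0.199 0.028] [0.356 0.179 0.006] [0.601 0.227 0.04 ]
saddle 0.57 [305. 192.  22.  32.] [0.548 0.015 0.191] [ 0.523 -0.001 -0.001] [0.669 0.311 0.214]
spindle 0.67 [254. 221.  89.  25.] [0.483 0.199 0.028] [0.354 0.18  0.002] [0.601 0.229 0.04 ]
wax_tin 0.96 [210. 196.  23.  24.] [0.406 0.386 0.035] [ 0.377  0.373 -0.   ] [0.441 0.431 0.05 ]
bowl 0.76 [341. 372.  66.  50.] [ 0.414 -0.366  0.027] [ 0.355 -0.432  0.003] [ 0.454 -0.331  0.05 ]
sand_block 0.9 [380. 235.  41.  23.] [ 0.746 -0.047  0.031] [ 0.699 -0.076 -0.001] [0.806 0.033 0.036]
gouge 0.63 [444. 331.  71.  38.] [ 0.628 -0.382  0.02 ] [ 0.575 -0.391 -0.001] [ 0.762 -0.368  0.026]
gouge 0.35 [253. 218.  91.  25.] [0.484 0.2   0.028] [0.356 0.18  0.002] [0.595 0.231 0.04 ]
top 492.0696070549203 [0.416 0.017 1.436] [ 0.1
[... 941 characters left out ...]
47659,  0.42608204,  0.07390134,  1.60597137, -0.03410785,
        1.11078163, -0.06712717]), 'joint_velocities': array([ 5.43805956e-04,  1.24910472e-05, -2.93938787e-03, -2.07380683e-03,
        5.31849330e-04,  7.35332650e-04,  3.18242362e-04]), 'tau': array([ 1.90583578e-04, -9.49548912e+01,  3.75659600e+00, -4.63897061e+01,
        1.89217989e-02,  2.71417288e-03,  6.36999948e-05]), 'tool_pos': array([0.26585972, 0.6204238 , 0.23132646]), 'orientation': array([ 3.14157921e+00, -4.14409429e-05,  2.73668409e+00]), 'wrist_force': array([-0.20944603,  0.05889436,  0.32109546]), 'moment': array([ 0.01788738,  0.06443473, -0.01081616]), 'gripper_force': 0.0, 'grip_width': 0.08558317745790414}
```

Run:
```python
from h import *
a=cv2.imread("pics/top0.png")[110:290,190:430]; b=cv2.imread("pics/side0.png")[150:320,200:430]
a=cv2.resize(a,(700,525),interpolation=cv2.INTER_CUBIC);b=cv2.resize(b,(776,574),interpolation=cv2.INTER_CUBIC)
cv2.imwrite("pics/a.png",a);cv2.imwrite("pics/b.png",b)
P=np.vstack([np.load("top.npy").reshape(-1,3)]); 
# plank top
def box(P,lo,hi): return P[np.all((P>lo)&(P<hi),1)]
q=box(P,[.46,-.25,.012],[.62,.12,.028]).astype(np.float32)
print("plank",cv2.minAreaRect(q[:,:2]),np.median(q[:,2]))
for n,lo,hi in(("mate",[.49,-.19,.19],[.59,-.11,.26]),("sad",[.5,-.02,.165],[.6,.07,.26]),("spin",[.3,.15,.01],[.7,.26,.06])):
    q=box(P,lo,hi).astype(np.float32); print(n,len(q),cv2.minAreaRect(q[:,:2]),q.min(0),q.max(0),np.percentile(q,95,axis=0))
```

```text
Traceback (most recent call last):
cv2.error: OpenCV(4.12.0) /io/opencv/modules/imgproc/src/convhull.cpp:143: error: (-215:Assertion failed) total >= 0 && (depth == CV_32F || depth == CV_32S) in function 'convexHull'
```

View pics/a.png

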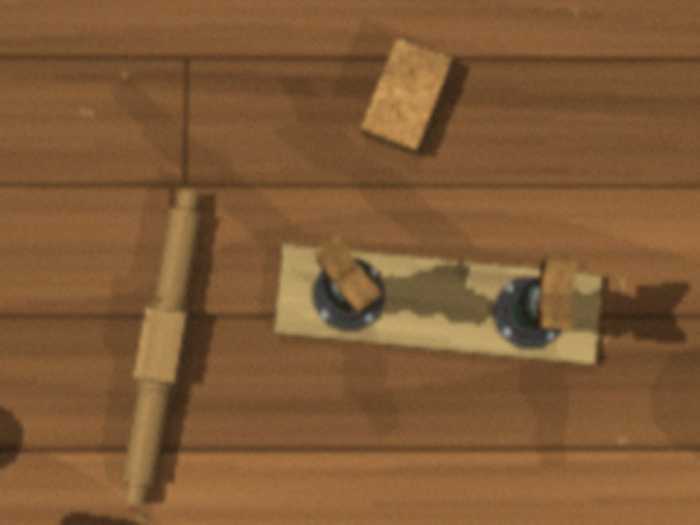

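View pics/b.png

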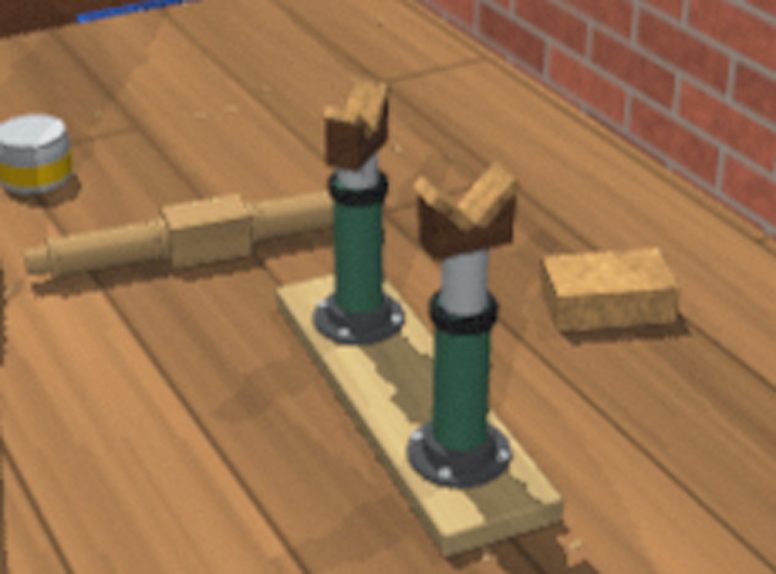

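The left (+y) rest, at about (348,275) in the top crop, is lower and turned anticlockwise. The mate is at (560,295) and the spindle at (160,345). The holes face +x, so neither camera can see them.

```bash
cat >> h.py <<'E'
def box(P,lo,hi):
    P=P.reshape(-1,3); return P[np.all((P>lo)&(P<hi),1)].astype(np.float32)
E
python3 - <<'E'
from h import *
T=np.load("top.npy");S=np.load("side.npy")
for nm,P in(("top",T),("side",S)):
  print(nm)
  q=box(P,[.46,-.25,.012],[.62,.12,.028]); print("plank",cv2.minAreaRect(q[:,:2]),np.median(q[:,2]))
  for n,lo,hi in(("mate",[.48,-.2,.19],[.6,-.1,.27]),("sad",[.49,-.03,.165],[.61,.08,.27]),("spin",[.3,.15,.012],[.7,.26,.06]),("spinsq",[.3,.15,.037],[.7,.26,.06]),("collarS",[.5,-.01,.13],[.6,.07,.15]),("collarM",[.48,-.2,.13],[.6,-.1,.15])):
    q=box(P,lo,hi)
    if len(q)>4: print(n,len(q),cv2.minAreaRect(q[:,:2]),np.percentile(q,2,axis=0).round(3),np.percentile(q,98,axis=0).round(3))
# spindle line fit
q=box(T,[.3,.15,.012],[.7,.26,.06]);print(cv2.fitLine(q[:,:2],cv2.DIST_HUBER,0,.01,.01).ravel(),q[:,2].max())
E
```

```text
topTraceback (most recent call last):
  File "<stdin>", line 5, in <module>
cv2.error: OpenCV(4.12.0) /io/opencv/modules/imgproc/src/convhull.cpp:143: error: (-215:Assertion failed) total >= 0 && (depth == CV_32F || depth == CV_32S) in function 'convexHull'
```

```bash
cat >> h.py <<'E'
def rect(q): return cv2.minAreaRect(np.ascontiguousarray(q[:,:2]))
E
python3 - <<'E'
from h import *
T=np.load("top.npy");S=np.load("side.npy")
for nm,P in(("top",T),("side",S)):
  print(nm)
  q=box(P,[.46,-.25,.012],[.62,.12,.028]); print("plank",rect(q),np.median(q[:,2]))
  for n,lo,hi in(("mate",[.48,-.2,.19],[.6,-.1,.27]),("sad",[.49,-.03,.165],[.61,.08,.27]),("spin",[.3,.15,.012],[.7,.26,.06]),("spinsq",[.3,.15,.037],[.7,.26,.06]),("collarS",[.5,-.03,.13],[.6,.07,.15]),("collarM",[.48,-.2,.13],[.6,-.1,.15])):
    q=box(P,lo,hi)
    if len(q)>4: print(n,len(q),rect(q),np.percentile(q,2,axis=0).round(3),np.percentile(q,98,axis=0).round(3))
q=box(T,[.3,.15,.012],[.7,.26,.06]);print(cv2.fitLine(np.ascontiguousarray(q[:,:2]),cv2.DIST_HUBER,0,.01,.01).ravel())
E
```

```text
top
plank ((0.5423982739448547, -0.06548558175563812), (0.3202788233757019, 0.09034211933612823), 84.39068603515625) 0.019858671
mate 299 ((0.5344701409339905, -0.15438982844352722), (0.026715166866779327, 0.06349742412567139), 84.56278228759766) [ 0.504 -0.168  0.199] [ 0.563 -0.139  0.239]
sad 275 ((0.5512080788612366, 0.02502986043691635), (0.06358927488327026, 0.027181895449757576), 36.70853042602539) [0.523 0.001 0.176] [0.578 0.049 0.216]
spin 1285 ((0.5004934668540955, 0.20725737512111664), (0.041322726756334305, 0.3093823790550232), 81.31920623779297) [0.357 0.176 0.02 ] [0.643 0.236 0.043]
spinsq 363 ((0.5071694850921631, 0.20582307875156403), (0.04040888696908951, 0.2823699712753296), 81.49293518066406) [0.372 0.184 0.037] [0.626 0.229 0.045]
collarS 53 ((0.5524113178253174, 0.02556934580206871), (0.03489965200424194, 0.043416012078523636), 45.83000946044922) [0.529 0.003 0.139] [0.571 0.045 0.148]
collarM 58 ((0.5345432162284851, -0.13913023471832275), (0.014711267314851284, 0.04175201430916786), 86.79945373535156) [ 0.516 -0.147  0.136] [ 0.553 -0.132  0.149]
side
plank (
[... 426 characters left out ...]
  0.046 0.214]
spin 1022 ((0.47901272773742676, 0.2084190547466278), (0.04532657936215401, 0.2654905319213867), 81.1448974609375) [0.353 0.179 0.013] [0.601 0.229 0.04 ]
spinsq 173 ((0.4891522526741028, 0.20901036262512207), (0.04108583182096481, 0.2151709347963333), 80.123291015625) [0.434 0.185 0.037] [0.539 0.227 0.042]
collarS 142 ((0.5491853952407837, 0.018814103677868843), (0.03931409493088722, 0.043288931250572205), 60.2716178894043) [0.53  0.002 0.133] [0.571 0.039 0.15 ]
collarM 184 ((0.5312593579292297, -0.15885567665100098), (0.03634236752986908, 0.04228482395410538), 57.72035598754883) [ 0.512 -0.177  0.133] [ 0.554 -0.138  0.149]
[ 0.9876697  -0.1565519   0.49826315  0.2060111 ]
```

```bash
cat >> h.py <<'E'
from scipy.spatial.transform import Rotation as Ro
def goto(x,y,z,yaw):
    s=readout.read_state(); R=Ro.from_euler("xyz",s["orientation"]); G=Ro.from_euler("xyz",[np.pi,0,np.radians(yaw)])
    print("t",round(s["t"],2),"pos",s["tool_pos"].round(4),"yaw",np.degrees(s["orientation"]).round(2),"q",s["qpos"].round(2),"F",s["wrist_force"].round(1),"w",s["grip_width"].round(4))
    print("txyz",(R.inv().apply(np.array([x,y,z])-s["tool_pos"])*1000).round(1),"a",np.degrees((R.inv()*G).as_rotvec()).round(1))
E
python3 -c "
from h import *
goto(.5514,.0244,.29,36.5)"
```

```text
Traceback (most recent call last):
  File "h.py", line 14, in goto
    print("t",round(s["t"],2),"pos",s["tool_pos"].round(4),"yaw",np.degrees(s["orientation"]).round(2),"q",s["qpos"].round(2),"F",s["wrist_force"].round(1),"w",s["grip_width"].round(4))
                                                                                                                                                                ^^^^^^^^^^^^^^^^^^^^^
AttributeError: 'float' object has no attribute 'round'
```

```bash
sed -i 's/s\["grip_width"\].round(4)/round(s["grip_width"],4)/' h.py
python3 -c "
from h import *
goto(.5514,.0244,.29,36.5)"
```

```text
t 1.0 pos [0.2659 0.6204 0.2313] yaw [180.   -0.  156.8] q [-1.32  0.43  0.07  1.61 -0.03  1.11 -0.07] F [-0.2  0.1  0.3] w 0.0856
txyz [-497.2 -435.3  -58.7] a [ -0.   -0.  120.3]
```

```bash
python3 -m crank '[{"tz":-59},{"tx":-497,"ty":-435,"tz":-59,"az":120},{"tx":-497,"ty":-435,"tz":-59,"az":120},{"tx":-497,"ty":-435,"tz":-59,"az":120},{"tx":-497,"ty":-435,"tz":-59,"az":120},{"tx":-497,"ty":-435,"tz":-59,"az":120},{"tx":-497,"ty":-435,"tz":-59,"az":120},{"tx":-497,"ty":-435,"tz":-59,"az":120}]'
python3 -c "
from h import *
goto(.5514,.0244,.25,36.5)"
```

```text
t 1.0 pos [0.2659 0.6204 0.2313] yaw [180.   -0.  156.8] q [-1.32  0.43  0.07  1.61 -0.03  1.11 -0.07] F [-0.2  0.1  0.3] w 0.0856
txyz [-497.2 -435.3  -18.7] a [ -0.   -0.  120.3]invalid input
```

```bash
python3 -m crank '[{"tx":0,"ty":0,"tz":-59,"ax":0,"ay":0,"az":0,"grip":85},{"tx":-497,"ty":-435,"tz":-59,"ax":0,"ay":0,"az":120,"grip":85},{"tx":-497,"ty":-435,"tz":-59,"ax":0,"ay":0,"az":120,"grip":85},{"tx":-497,"ty":-435,"tz":-59,"ax":0,"ay":0,"az":120,"grip":85},{"tx":-497,"ty":-435,"tz":-59,"ax":0,"ay":0,"az":120,"grip":85},{"tx":-497,"ty":-435,"tz":-59,"ax":0,"ay":0,"az":120,"grip":85},{"tx":-497,"ty":-435,"tz":-59,"ax":0,"ay":0,"az":120,"grip":85},{"tx":-497,"ty":-435,"tz":-59,"ax":0,"ay":0,"az":120,"grip":85}]'
python3 -c "
from h import *
goto(.5514,.0244,.25,36.5)"
```

```text
t: 2.0
tool_pos: [0.4555, 0.224, 0.2907]
orientation: [3.141, -0.001, 1.418]
wrist_force: [1.4, 0.2, 0.0]
grip_width: 0.085
gripper_force: 0.0
t 2.0 pos [0.4555 0.224  0.2907] yaw [ 1.7998e+02 -5.0000e-02  8.1250e+01] q [-1.01  0.09  0.46  1.92 -0.05  1.14 -0.68] F [1.4 0.2 0. ] w 0.085
txyz [-182.7  125.1   40.5] a [-0.  -0.1 44.8]
```

```bash
python3 -m crank '[{"tx":-183,"ty":125,"tz":0,"ax":0,"ay":0,"az":45,"grip":85},{"tx":-183,"ty":125,"tz":0,"ax":0,"ay":0,"az":45,"grip":85},{"tx":-183,"ty":125,"tz":0,"ax":0,"ay":0,"az":45,"grip":85},{"tx":-183,"ty":125,"tz":0,"ax":0,"ay":0,"az":45,"grip":85},{"tx":-183,"ty":125,"tz":0,"ax":0,"ay":0,"az":45,"grip":85},{"tx":-183,"ty":125,"tz":0,"ax":0,"ay":0,"az":45,"grip":85},{"tx":-183,"ty":125,"tz":0,"ax":0,"ay":0,"az":45,"grip":85}]'
python3 -c "
from h import *
goto(.5514,.0244,.158,36.5)"
```

```text
t: 2.88
tool_pos: [0.5516, 0.0277, 0.2903]
orientation: [-3.141, -0.0, 0.642]
wrist_force: [-0.6, 0.2, 0.5]
grip_width: 0.0848
gripper_force: 0.0
t 2.88 pos [0.5516 0.0277 0.2903] yaw [-1.7998e+02 -1.0000e-02  3.6790e+01] q [-0.77  0.2   0.71  1.84 -0.14  1.15 -0.94] F [-0.6  0.2  0.5] w 0.0848
txyz [ -2.2   2.6 132.3] a [-0.  -0.   0.3]
```

```bash
python3 -m crank '[{"tx":0,"ty":0,"tz":40,"ax":0,"ay":0,"az":0,"grip":85},{"tx":0,"ty":0,"tz":80,"ax":0,"ay":0,"az":0,"grip":85},{"tx":0,"ty":0,"tz":115,"ax":0,"ay":0,"az":0,"grip":85},{"tx":0,"ty":0,"tz":130,"ax":0,"ay":0,"az":0,"grip":85},{"tx":0,"ty":0,"tz":130,"ax":0,"ay":0,"az":0,"grip":85},{"tx":0,"ty":0,"tz":130,"ax":0,"ay":0,"az":0,"grip":85}]'
python3 -c "
from h import *
goto(.5514,.0244,.158,36.5)"
```

```text
t: 3.62
tool_pos: [0.5526, 0.0268, 0.1616]
orientation: [3.141, -0.002, 0.639]
wrist_force: [-0.0, -0.0, 0.4]
grip_width: 0.0848
gripper_force: 0.0
t 3.62 pos [0.5526 0.0268 0.1616] yaw [ 1.7997e+02 -9.0000e-02  3.6620e+01] q [-0.69  0.36  0.66  1.98 -0.28  0.89 -0.82] F [-0.  -0.   0.4] w 0.0848
txyz [-2.4  1.2  3.6] a [ 0.  -0.1  0.1]
```

```bash
python3 -m crank '[{"tx":-2.4,"ty":1.2,"tz":3,"ax":0,"ay":0,"az":0,"grip":85},{"tx":-2.4,"ty":1.2,"tz":3,"ax":0,"ay":0,"az":0,"grip":50},{"tx":-2.4,"ty":1.2,"tz":3,"ax":0,"ay":0,"az":0,"grip":35},{"tx":-2.4,"ty":1.2,"tz":3,"ax":0,"ay":0,"az":0,"grip":20},{"tx":-2.4,"ty":1.2,"tz":3,"ax":0,"ay":0,"az":0,"grip":20},{"tx":-2.4,"ty":1.2,"tz":3,"ax":0,"ay":0,"az":0,"grip":20}]' 25
python3 -c "
from h import *
goto(.5514,.0244,.158,36.5)
im,d=read_camera('side');cv2.imwrite('pics/g.png',cv2.resize(im[140:300,230:400,::-1],(638,600),interpolation=cv2.INTER_CUBIC))"
```

```text
t: 4.38
tool_pos: [0.5507, 0.0243, 0.1574]
orientation: [-3.141, -0.0, 0.639]
wrist_force: [-0.9, 0.8, 1.8]
grip_width: 0.029
gripper_force: 25.1
t 4.38 pos [0.5507 0.0243 0.1574] yaw [-179.99   -0.     36.61] q [-0.69  0.36  0.65  1.99 -0.28  0.88 -0.82] F [-0.9  0.8  1.8] w 0.029
txyz [ 0.6  0.4 -0.6] a [-0.  -0.   0.1]
```

View pics/g.png

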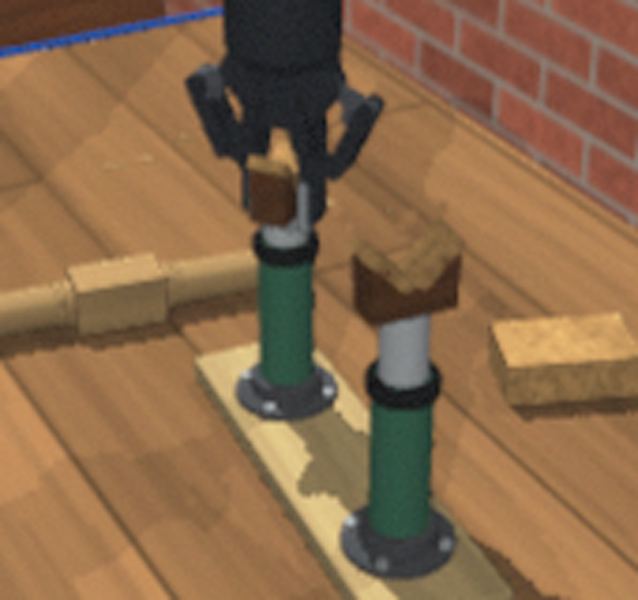

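```bash
python3 -m crank '[{"tx":0,"ty":0,"tz":0,"ax":0,"ay":0,"az":7,"grip":20},{"tx":0,"ty":0,"tz":0,"ax":0,"ay":0,"az":14,"grip":20},{"tx":0,"ty":0,"tz":0,"ax":0,"ay":0,"az":21,"grip":20},{"tx":0,"ty":0,"tz":0,"ax":0,"ay":0,"az":28,"grip":20},{"tx":0,"ty":0,"tz":0,"ax":0,"ay":0,"az":35,"grip":20},{"tx":0,"ty":0,"tz":0,"ax":0,"ay":0,"az":42,"grip":20},{"tx":0,"ty":0,"tz":0,"ax":0,"ay":0,"az":42,"grip":20}]'
python3 - <<'E'
from h import *
goto(.5514,.0244,.158,-5.6)
for c in("side","top"):
    im,d=read_camera(c); q=box(cloud(c,d),[.49,-.03,.166],[.61,.08,.222]); print(c,len(q),rect(q))
    if c=="side": cv2.imwrite('pics/g2.png',cv2.resize(im[140:300,230:400,::-1],(638,600),interpolation=cv2.INTER_CUBIC))
E
```

```text
t: 5.3
tool_pos: [0.5503, 0.0258, 0.1571]
orientation: [-3.141, 0.001, -0.095]
wrist_force: [-2.9, 9.8, 2.3]
grip_width: 0.0284
gripper_force: 25.2
t 5.3 pos [0.5503 0.0258 0.1571] yaw [-1.7994e+02  8.0000e-02 -5.4400e+00] q [-0.82  0.41  0.84  1.99 -0.39  0.9  -1.45] F [-2.9  9.8  2.3] w 0.0284
txyz [ 1.3  1.3 -0.9] a [-0.1  0.1  0.2]
side 443 ((0.5418719053268433, 0.020572494715452194), (0.05667194351553917, 0.09775830805301666), 28.55370330810547)
top 0 ((0.0, 0.0), (0.0, 0.0), 0.0)
```

View pics/g2.png

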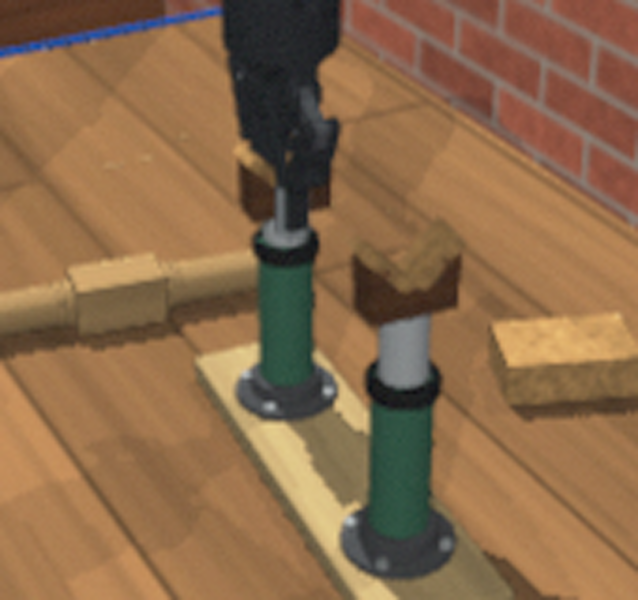

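```bash
python3 -m crank '[{"tx":0.5,"ty":-1.5,"tz":0,"ax":0,"ay":0,"az":0,"grip":20},{"tx":0.5,"ty":-1.5,"tz":-2,"ax":0,"ay":0,"az":0,"grip":20},{"tx":0.5,"ty":-1.5,"tz":-4,"ax":0,"ay":0,"az":0,"grip":20},{"tx":0.5,"ty":-1.5,"tz":-6,"ax":0,"ay":0,"az":0,"grip":20},{"tx":0.5,"ty":-1.5,"tz":-8,"ax":0,"ay":0,"az":0,"grip":20},{"tx":0.5,"ty":-1.5,"tz":-8,"ax":0,"ay":0,"az":0,"grip":20}]'
python3 -c "
from h import *
goto(.5514,.0244,.158,-5.6)"
```

```text
t: 6.15
tool_pos: [0.5503, 0.0259, 0.1651]
orientation: [-3.141, 0.002, -0.094]
wrist_force: [-7.5, 3.6, -5.1]
grip_width: 0.0285
gripper_force: 26.2
t 6.15 pos [0.5503 0.0259 0.1651] yaw [-1.7999e+02  1.2000e-01 -5.3900e+00] q [-0.83  0.4   0.85  1.99 -0.38  0.92 -1.46] F [-7.5  3.6 -5.1] w 0.0285
txyz [1.2 1.4 7.1] a [-0.   0.1  0.2]
```

```bash
python3 -m crank '[{"tx":-0.7,"ty":-0.5,"tz":-1,"ax":0,"ay":0,"az":0,"grip":20},{"tx":-0.7,"ty":-0.5,"tz":-2,"ax":0,"ay":0,"az":0,"grip":20},{"tx":-0.7,"ty":-0.5,"tz":-3,"ax":0,"ay":0,"az":0,"grip":20},{"tx":-0.7,"ty":-0.5,"tz":-4,"ax":0,"ay":0,"az":0,"grip":20},{"tx":-0.7,"ty":-0.5,"tz":-4,"ax":0,"ay":0,"az":0,"grip":20}]'
python3 -m crank '[{"tx":0,"ty":0,"tz":-1,"ax":0,"ay":0,"az":0,"grip":20},{"tx":0,"ty":0,"tz":-2,"ax":0,"ay":0,"az":0,"grip":20},{"tx":0,"ty":0,"tz":-2,"ax":0,"ay":0,"az":0,"grip":20}]'
```

```text
t: 6.78
tool_pos: [0.5503, 0.026, 0.1693]
orientation: [3.141, 0.001, -0.094]
wrist_force: [-6.4, -0.3, -5.7]
grip_width: 0.0281
gripper_force: 26.1
t: 7.15
tool_pos: [0.5503, 0.026, 0.1713]
orientation: [3.141, 0.001, -0.094]
wrist_force: [-7.3, -0.7, -7.8]
grip_width: 0.0285
gripper_force: 25.9
```

```bash
python3 -m crank '[{"tx":-0.4,"ty":0,"tz":-1,"ax":0,"ay":0,"az":0,"grip":20},{"tx":-0.4,"ty":0,"tz":-2,"ax":0,"ay":0,"az":0,"grip":20},{"tx":-0.4,"ty":0,"tz":-2,"ax":0,"ay":0,"az":0,"grip":20}]'
```

```text
t: 7.52
tool_pos: [0.5503, 0.0261, 0.1735]
orientation: [3.142, -0.0, -0.094]
wrist_force: [-5.5, -1.4, -5.2]
grip_width: 0.0288
gripper_force: 26.1
```

```bash
python3 -m crank '[{"tx":0,"ty":0,"tz":-1,"ax":0,"ay":0,"az":0,"grip":20},{"tx":0,"ty":0,"tz":-1.5,"ax":0,"ay":0,"az":0,"grip":20},{"tx":0,"ty":0,"tz":-1.5,"ax":0,"ay":0,"az":0,"grip":20}]'
```

```text
t: 7.9
tool_pos: [0.5503, 0.0261, 0.175]
orientation: [3.142, -0.0, -0.094]
wrist_force: [-4.2, -3.1, -3.9]
grip_width: 0.0287
gripper_force: 26.2
```

```bash
python3 -m crank '[{"tx":0,"ty":0,"tz":-0.8,"ax":0,"ay":0,"az":0,"grip":20},{"tx":0,"ty":0,"tz":-1.5,"ax":0,"ay":0,"az":0,"grip":20},{"tx":0,"ty":0,"tz":-1.5,"ax":0,"ay":0,"az":0,"grip":20}]'
```

```text
t: 8.28
tool_pos: [0.5503, 0.0261, 0.1765]
orientation: [3.142, -0.0, -0.094]
wrist_force: [-6.1, -2.6, -4.9]
grip_width: 0.0282
gripper_force: 26.1
```

```bash
python3 -m crank '[{"tx":0,"ty":0,"tz":-0.8,"ax":0,"ay":0,"az":0,"grip":20},{"tx":0,"ty":0,"tz":-1.5,"ax":0,"ay":0,"az":0,"grip":20},{"tx":0,"ty":0,"tz":-1.5,"ax":0,"ay":0,"az":0,"grip":20}]'
```

```text
t: 8.65
tool_pos: [0.5505, 0.0261, 0.1783]
orientation: [-3.141, -0.0, -0.094]
wrist_force: [-6.8, -2.2, -0.7]
grip_width: 0.0285
gripper_force: 26.6
```

```bash
python3 -m crank '[{"tx":0,"ty":0,"tz":-0.5,"ax":0,"ay":0,"az":0,"grip":20},{"tx":0,"ty":0,"tz":-1,"ax":0,"ay":0,"az":0,"grip":20},{"tx":0,"ty":0,"tz":-1,"ax":0,"ay":0,"az":0,"grip":20}]'
```

```text
t: 9.02
tool_pos: [0.5503, 0.0261, 0.179]
orientation: [3.141, -0.0, -0.094]
wrist_force: [-5.1, -2.9, -6.4]
grip_width: 0.0283
gripper_force: 26.1
```

```bash
python3 -c "
from h import *
goto(.5503,.0261,.1783,-5.6)
im,d=read_camera('top'); cv2.imwrite('pics/t1.png',cv2.resize(im[150:270,240:400,::-1],(800,600),interpolation=cv2.INTER_CUBIC))
for c in ('side','top'):
  if c=='side': read_camera(c)
  print(c,[(round(r['conf'],2),np.round(r['bbox'])) for r in recognise(c,'button')])"
```

```text
t 9.03 pos [0.5503 0.0261 0.179 ] yaw [ 1.7999e+02 -1.0000e-02 -5.4100e+00] q [-0.85  0.38  0.86  1.97 -0.36  0.94 -1.47] F [-5.1 -2.9 -6.4] w 0.0283
txyz [-0.1 -0.   0.7] a [ 0.  -0.   0.2]
side [(0.62, array([340., 241.,  30.,  88.]))]
top []
```

```bash
python3 -m crank '[{"tx":0,"ty":0,"tz":-0.5,"ax":0,"ay":0,"az":0,"grip":20},{"tx":0,"ty":0,"tz":-1,"ax":0,"ay":0,"az":0,"grip":20},{"tx":0,"ty":0,"tz":-1,"ax":0,"ay":0,"az":0,"grip":20}]'
```

```text
t: 9.6
tool_pos: [0.5503, 0.0261, 0.1799]
orientation: [3.141, -0.0, -0.094]
wrist_force: [-4.6, -3.5, -6.9]
grip_width: 0.0283
gripper_force: 26.1
```

```bash
python3 -m crank '[{"tx":0,"ty":0,"tz":-0.5,"ax":0,"ay":0,"az":0,"grip":20},{"tx":0,"ty":0,"tz":-1,"ax":0,"ay":0,"az":0,"grip":20},{"tx":0,"ty":0,"tz":-1,"ax":0,"ay":0,"az":0,"grip":20}]'
```

```text
t: 9.98
tool_pos: [0.5503, 0.0261, 0.1809]
orientation: [3.141, -0.0, -0.094]
wrist_force: [-3.7, -4.2, -8.0]
grip_width: 0.0284
gripper_force: 26.0
```

```bash
python3 -m crank '[{"tx":0,"ty":0,"tz":-0.5,"ax":0,"ay":0,"az":0,"grip":20},{"tx":0,"ty":0,"tz":-1,"ax":0,"ay":0,"az":0,"grip":20},{"tx":0,"ty":0,"tz":-1,"ax":0,"ay":0,"az":0,"grip":20}]'
python3 - <<'E'
from h import *
goto(.5503,.0261,.1783,-5.6)
im,d=read_camera('side'); P=cloud('side',d)
cv2.imwrite('pics/g3.png',cv2.resize(im[140:300,230:400,::-1],(638,600),interpolation=cv2.INTER_CUBIC))
# dark collar rows and saddle brown pixels vs z, per column centre
def prof(x,y):
    m=camera_model('side'); E=np.linalg.inv(np.array(m['extrinsics']))
    for z in np.arange(.12,.25,.004):
        c=E@[x-.012,y-.012,z,1]; u=int(m['fx']*c[0]/c[2]+m['cx']); v=int(m['fy']*c[1]/c[2]+m['cy']); print(round(z,3),im[v,u],end=' ')
    print()
prof(.5337,-.1544);prof(.5510,.0250)
E
```

```text
t: 10.35
tool_pos: [0.5504, 0.0261, 0.1819]
orientation: [3.141, -0.0, -0.094]
wrist_force: [-3.8, -5.3, -7.2]
grip_width: 0.0286
gripper_force: 26.0
t 10.35 pos [0.5504 0.0261 0.1819] yaw [ 1.7999e+02 -1.0000e-02 -5.4000e+00] q [-0.85  0.38  0.86  1.97 -0.35  0.95 -1.48] F [-3.8 -5.3 -7.2] w 0.0286
txyz [-0.1 -0.   3.6] a [ 0.  -0.   0.2]
0.12 [46 83 67] 0.124 [50 83 69] 0.128 [47 81 65] 0.132 [28 34 32] 0.136 [26 27 26] 0.14 [31 28 30] 0.144 [26 34 33] 0.148 [105 107 108] 0.152 [127 131 131] 0.156 [129 132 134] 0.16 [130 133 134] 0.164 [127 132 132] 0.168 [128 131 133] 0.172 [125 130 132] 0.176 [126 128 130] 0.18 [127 130 131] 0.184 [128 132 134] 0.188 [131 134 134] 0.192 [83 74 67] 0.196 [63 41 27] 0.2 [64 44 31] 0.204 [70 49 36] 0.208 [67 45 28] 0.212 [75 50 34] 0.216 [117  90  57] 0.22 [117  92  60] 0.224 [114  89  57] 0.228 [127  97  63] 0.232 [146 108  72] 0.236 [143 105  67] 0.24 [161 117  77] 0.244 [163 117  78] 0.248 [157 116  78] 
0.12 [45 80 64] 0.124 [47 80 66] 0.128 [49 83 66] 0.132 [38 43 38] 0.136 [32 30 34] 0.14 [31 32 33] 0.144 [41 51 49] 0.148 [82 92 89] 0.152 [126 128 131] 0.156 [125 127 130] 0.16 [126 129 130] 0.164 [129 132 133] 0.168 [125 129 129] 0.172 [123 126 128] 0.176 [126 128 130] 0.18 [127 130 131] 0.184 [126 131 131] 0.188 [125 129 130] 0.192 [92 87 83] 0.196 [64 43 32] 0.2 [66 43 30] 0.204 [67 45 29] 0.208 [67 46 30] 0.212 [59 39 31] 0.216 [83 64 43] 0.22 [102  79  52] 0.224 [97 77 51] 0.228 [91 73 52] 0.232 [41 41 38] 0.236 [37 38 43] 0.24 [35 37 38] 0.244 [33 37 37] 0.248 [41 43 44]
```

View pics/g3.png

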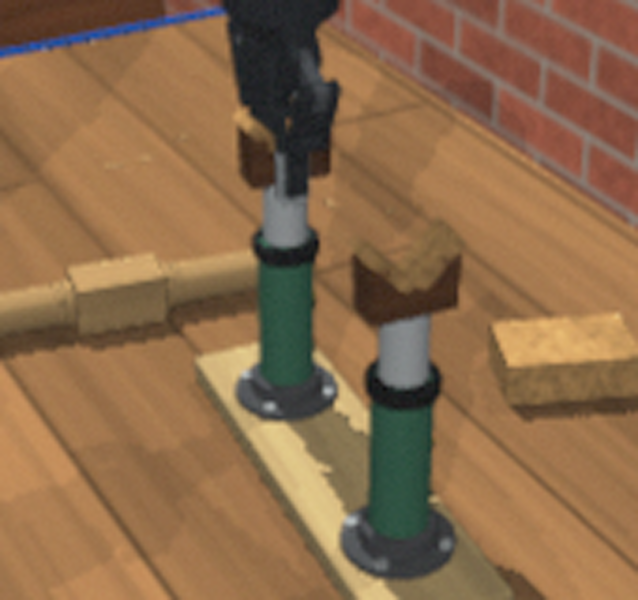

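```bash
python3 -m crank '[{"tx":0,"ty":0,"tz":-0.4,"ax":0,"ay":0,"az":0,"grip":20},{"tx":0,"ty":0,"tz":-0.8,"ax":0,"ay":0,"az":0,"grip":20},{"tx":0,"ty":0,"tz":-0.8,"ax":0,"ay":0,"az":0,"grip":20}]'
```

```text
t: 10.78
tool_pos: [0.5503, 0.0261, 0.1826]
orientation: [3.141, -0.0, -0.094]
wrist_force: [-1.9, -6.2, -11.2]
grip_width: 0.0285
gripper_force: 25.7
```

```bash
python3 -m crank '[{"tx":0,"ty":0,"tz":-0.4,"ax":0,"ay":0,"az":0,"grip":20},{"tx":0,"ty":0,"tz":-0.8,"ax":0,"ay":0,"az":0,"grip":20},{"tx":0,"ty":0,"tz":-0.8,"ax":0,"ay":0,"az":0,"grip":20}]'
```

```text
t: 11.15
tool_pos: [0.5503, 0.0261, 0.1831]
orientation: [3.141, -0.0, -0.094]
wrist_force: [1.0, -5.2, -19.6]
grip_width: 0.0286
gripper_force: 26.2
```

```bash
python3 -m crank '[{"tx":0,"ty":0,"tz":1,"ax":0,"ay":0,"az":0,"grip":20},{"tx":0,"ty":0,"tz":1.6,"ax":0,"ay":0,"az":0,"grip":20},{"tx":0,"ty":0,"tz":1.6,"ax":0,"ay":0,"az":0,"grip":20}]'
```

```text
t: 11.52
tool_pos: [0.5504, 0.0261, 0.1822]
orientation: [-3.141, -0.0, -0.094]
wrist_force: [-5.5, -4.4, -2.8]
grip_width: 0.0282
gripper_force: 27.7
```

```bash
python3 -m crank '[{"tx":0,"ty":0,"tz":0.7,"ax":0,"ay":0,"az":0,"grip":20},{"tx":0,"ty":0,"tz":1.2,"ax":0,"ay":0,"az":0,"grip":20},{"tx":0,"ty":0,"tz":1.2,"ax":0,"ay":0,"az":0,"grip":20}]'
```

```text
t: 11.9
tool_pos: [0.5504, 0.0261, 0.1812]
orientation: [-3.141, -0.0, -0.094]
wrist_force: [-5.3, -5.0, 0.4]
grip_width: 0.0284
gripper_force: 27.9
```

```bash
python3 -m crank '[{"tx":0,"ty":0,"tz":0.5,"ax":0,"ay":0,"az":0,"grip":20},{"tx":0,"ty":0,"tz":1,"ax":0,"ay":0,"az":0,"grip":20},{"tx":0,"ty":0,"tz":1,"ax":0,"ay":0,"az":0,"grip":20}]'
```

```text
t: 12.28
tool_pos: [0.5504, 0.0261, 0.1802]
orientation: [-3.141, -0.0, -0.094]
wrist_force: [-6.5, -5.1, 1.5]
grip_width: 0.0284
gripper_force: 28.0
```

```bash
python3 -m crank '[{"tx":0,"ty":0,"tz":0.5,"ax":0,"ay":0,"az":0,"grip":20},{"tx":0,"ty":0,"tz":1,"ax":0,"ay":0,"az":0,"grip":20},{"tx":0,"ty":0,"tz":1,"ax":0,"ay":0,"az":0,"grip":20}]'
```

```text
t: 12.65
tool_pos: [0.5504, 0.0261, 0.1792]
orientation: [-3.141, -0.0, -0.094]
wrist_force: [-5.8, -4.7, 1.3]
grip_width: 0.0283
gripper_force: 28.0
```

```bash
python3 -m crank '[{"tx":0,"ty":0,"tz":0.5,"ax":0,"ay":0,"az":0,"grip":20},{"tx":0,"ty":0,"tz":0.8,"ax":0,"ay":0,"az":0,"grip":20},{"tx":0,"ty":0,"tz":0.8,"ax":0,"ay":0,"az":0,"grip":20}]'
```

```text
t: 13.02
tool_pos: [0.5504, 0.0261, 0.1785]
orientation: [-3.141, -0.0, -0.094]
wrist_force: [-8.4, -5.0, 4.7]
grip_width: 0.0284
gripper_force: 28.3
```

```bash
python3 -m crank '[{"tx":0,"ty":0,"tz":0.4,"ax":0,"ay":0,"az":0,"grip":20},{"tx":0,"ty":0,"tz":0.8,"ax":0,"ay":0,"az":0,"grip":20},{"tx":0,"ty":0,"tz":0.8,"ax":0,"ay":0,"az":0,"grip":20}]'
```

```text
t: 13.4
tool_pos: [0.5505, 0.0261, 0.178]
orientation: [-3.141, -0.0, -0.094]
wrist_force: [-10.0, -3.3, 11.1]
grip_width: 0.0282
gripper_force: 28.8
```

```bash
python3 -m crank '[{"tx":0,"ty":0,"tz":-1,"ax":0,"ay":0,"az":0,"grip":20},{"tx":0,"ty":0,"tz":-2,"ax":0,"ay":0,"az":0,"grip":20},{"tx":0,"ty":0,"tz":-3,"ax":0,"ay":0,"az":0,"grip":20},{"tx":0,"ty":0,"tz":-3,"ax":0,"ay":0,"az":0,"grip":20}]'
python3 -m crank '[{"tx":0,"ty":0,"tz":0,"ax":0,"ay":0,"az":0,"grip":40},{"tx":0,"ty":0,"tz":0,"ax":0,"ay":0,"az":0,"grip":60},{"tx":0,"ty":0,"tz":0,"ax":0,"ay":0,"az":0,"grip":85},{"tx":0,"ty":0,"tz":0,"ax":0,"ay":0,"az":0,"grip":85},{"tx":0,"ty":0,"tz":-30,"ax":0,"ay":0,"az":0,"grip":85},{"tx":0,"ty":0,"tz":-70,"ax":0,"ay":0,"az":0,"grip":85},{"tx":0,"ty":0,"tz":-120,"ax":0,"ay":0,"az":0,"grip":85},{"tx":0,"ty":0,"tz":-120,"ax":0,"ay":0,"az":0,"grip":85}]'
python3 - <<'E'
from h import *
goto(.5,.2065,.12,171)
E
```

```text
t: 13.9
tool_pos: [0.5504, 0.0261, 0.1803]
orientation: [-3.142, -0.0, -0.094]
wrist_force: [-4.1, -3.8, -5.0]
grip_width: 0.0282
gripper_force: 27.3
t: 14.9
tool_pos: [0.5518, 0.0262, 0.3032]
orientation: [-3.139, -0.005, -0.094]
wrist_force: [0.2, -0.1, -0.3]
grip_width: 0.0853
gripper_force: 0.0
t 14.9 pos [0.5518 0.0262 0.3032] yaw [-179.85   -0.26   -5.4 ] q [-0.97  0.23  0.96  1.84 -0.2   1.18 -1.61] F [ 0.2 -0.1 -0.3] w 0.0853
txyz [ -69.4 -174.2  183.3] a [   0.4   -0.2 -176.4]
```

```bash
python3 - <<'E'
from h import *
goto(.5005,.2068,.008,-8.8)
for c in("side","top"):
    im,d=read_camera(c); P=cloud(c,d); 
    for n,lo,hi in (("sad",[.49,-.03,.19],[.61,.08,.26]),("mate",[.48,-.2,.19],[.6,-.1,.26])):
        q=box(P,lo,hi); print(c,n,len(q),rect(q),np.percentile(q[:,2],[2,98]).round(3))
E
python3 -m crank '[{"tx":-16,"ty":-60,"tz":0,"ax":0,"ay":0,"az":0,"grip":85},{"tx":-33,"ty":-120,"tz":10,"ax":0,"ay":0,"az":3.4,"grip":85},{"tx":-68,"ty":-175,"tz":30,"ax":0,"ay":0,"az":3.4,"grip":85},{"tx":-68,"ty":-175,"tz":90,"ax":0,"ay":0,"az":3.4,"grip":85},{"tx":-68,"ty":-175,"tz":150,"ax":0,"ay":0,"az":3.4,"grip":85},{"tx":-68,"ty":-175,"tz":200,"ax":0,"ay":0,"az":3.4,"grip":85},{"tx":-68,"ty":-175,"tz":200,"ax":0,"ay":0,"az":3.4,"grip":85},{"tx":-68,"ty":-175,"tz":200,"ax":0,"ay":0,"az":3.4,"grip":85}]'
python3 - <<'E'
from h import *
goto(.5005,.2068,.008,-8.8)
E
```

```text
t 14.9 pos [0.5518 0.0262 0.3032] yaw [-179.85   -0.26   -5.4 ] q [-0.97  0.23  0.96  1.84 -0.2   1.18 -1.61] F [ 0.2 -0.1 -0.3] w 0.0853
txyz [ -69.5 -174.3  295.3] a [-0.2 -0.3  3.4]
side sad 447 ((0.5518152117729187, 0.023990873247385025), (0.0313260443508625, 0.05999515950679779), 85.27256774902344) [0.191 0.237]
side mate 595 ((0.5345479846000671, -0.15414106845855713), (0.032318271696567535, 0.06277655810117722), 85.02083587646484) [0.191 0.237]
t: 16.0
tool_pos: [0.4997, 0.2065, 0.1012]
orientation: [3.142, -0.001, -0.154]
wrist_force: [-0.0, -0.3, 0.4]
grip_width: 0.0851
gripper_force: 0.0
t 16.0 pos [0.4997 0.2065 0.1012] yaw [ 1.80e+02 -4.00e-02 -8.85e+00] q [-1.1   0.47  0.75  2.05 -0.45  0.78 -1.81] F [-0.  -0.3  0.4] w 0.0851
txyz [ 0.7 -0.4 93.2] a [ 0. -0. -0.]Traceback (most recent call last):
  File "<stdin>", line 6, in <module>
    return _quantile_unchecked(
        a, q, axis, out, overwrite_input, method, keepdims, weights)
    return _ureduce(a,
                    func=_quantile_ureduce_func,
    ...<5 lines>...
                    overwrite_input=overwrite_input,
                    method=method)
    r = func(a, **kwargs)
    result = _quantile(arr,
                       quantiles=q,
    ...<2 lines>...
                       out=out,
                       weights=wgt)
    slices_having_nans = np.isnan(arr[-1, ...])
                                  ~~~^^^^^^^^^
IndexError: index -1 is out of bounds for axis 0 with size 0
```

The V-rest is in line and level with its mate (tops both at 0.237, angles 85.3° and 85.0°). Next I grasp the spindle.

```bash
python3 -m crank '[{"tx":1,"ty":0,"tz":45,"ax":0,"ay":0,"az":0,"grip":85},{"tx":1,"ty":0,"tz":80,"ax":0,"ay":0,"az":0,"grip":85},{"tx":1,"ty":0,"tz":92,"ax":0,"ay":0,"az":0,"grip":85},{"tx":1,"ty":0,"tz":92,"ax":0,"ay":0,"az":0,"grip":60},{"tx":1,"ty":0,"tz":92,"ax":0,"ay":0,"az":0,"grip":45},{"tx":1,"ty":0,"tz":92,"ax":0,"ay":0,"az":0,"grip":33},{"tx":1,"ty":0,"tz":92,"ax":0,"ay":0,"az":0,"grip":33},{"tx":1,"ty":0,"tz":92,"ax":0,"ay":0,"az":0,"grip":33}]' 40
python3 -m crank '[{"tx":0,"ty":0,"tz":0,"ax":0,"ay":0,"az":0,"grip":33},{"tx":0,"ty":0,"tz":-30,"ax":0,"ay":0,"az":0,"grip":33},{"tx":0,"ty":0,"tz":-80,"ax":0,"ay":0,"az":0,"grip":33},{"tx":0,"ty":0,"tz":-140,"ax":0,"ay":0,"az":0,"grip":33},{"tx":0,"ty":0,"tz":-200,"ax":0,"ay":0,"az":0,"grip":33},{"tx":0,"ty":0,"tz":-260,"ax":0,"ay":0,"az":0,"grip":33},{"tx":0,"ty":0,"tz":-300,"ax":0,"ay":0,"az":0,"grip":33},{"tx":0,"ty":0,"tz":-300,"ax":0,"ay":0,"az":0,"grip":33}]'
python3 - <<'E'
from h import *
goto(.5425,-.065,.33,84.4)
E
```

```text
t: 17.0
tool_pos: [0.5008, 0.2074, 0.0095]
orientation: [-3.14, -0.001, -0.153]
wrist_force: [-2.8, 0.4, 14.5]
grip_width: 0.0397
gripper_force: 38.9
t: 18.0
tool_pos: [0.501, 0.207, 0.311]
orientation: [-3.137, -0.002, -0.153]
wrist_force: [0.8, -0.0, -4.8]
grip_width: 0.0395
gripper_force: 43.0
t 18.0 pos [0.501 0.207 0.311] yaw [-1.7973e+02 -1.4000e-01 -8.7900e+00] q [-1.33  0.19  0.96  1.85 -0.17  1.19 -2.04] F [ 0.8 -0.  -4.8] w 0.0395
txyz [ 82.7 262.3 -20. ] a [ -0.1  -0.3 -93.2]
```

```bash
python3 -m crank '[{"tx":10,"ty":35,"tz":0,"ax":0,"ay":0,"az":-10,"grip":33},{"tx":20,"ty":70,"tz":0,"ax":0,"ay":0,"az":-20,"grip":33},{"tx":31,"ty":105,"tz":0,"ax":0,"ay":0,"az":-30,"grip":33},{"tx":42,"ty":140,"tz":0,"ax":0,"ay":0,"az":-40,"grip":33},{"tx":53,"ty":175,"tz":0,"ax":0,"ay":0,"az":-50,"grip":33},{"tx":64,"ty":210,"tz":0,"ax":0,"ay":0,"az":-60,"grip":33},{"tx":75,"ty":240,"tz":0,"ax":0,"ay":0,"az":-70,"grip":33},{"tx":83,"ty":262,"tz":0,"ax":0,"ay":0,"az":-80,"grip":33}]'
python3 - <<'E'
from h import *
goto(.5427,-.065,.3,84.4)
E
```

```text
t: 19.0
tool_pos: [0.5413, -0.0664, 0.3071]
orientation: [-3.14, 0.001, 1.247]
wrist_force: [0.1, 0.4, -2.1]
grip_width: 0.0394
gripper_force: 43.0
t 19.0 pos [ 0.5413 -0.0664  0.3071] yaw [-1.7993e+02  3.0000e-02  7.1460e+01] q [-0.75  0.19  0.88  1.84 -0.16  1.18 -0.14] F [ 0.1  0.4 -2.1] w 0.0394
txyz [1.8 0.9 7.1] a [ -0.1   0.  -12.9]
```

```bash
python3 -m crank '[{"tx":1,"ty":0,"tz":0,"ax":0,"ay":0,"az":-7,"grip":33},{"tx":1,"ty":0,"tz":0,"ax":0,"ay":0,"az":-13,"grip":33},{"tx":1,"ty":0,"tz":0,"ax":0,"ay":0,"az":-13,"grip":33},{"tx":1,"ty":0,"tz":0,"ax":0,"ay":0,"az":-13,"grip":33}]'
python3 - <<'E'
from h import *
goto(.5427,-.065,.26,84.4)
for c in("side","top"):
    im,d=read_camera(c); P=cloud(c,d)
    if c=="side": cv2.imwrite('pics/p.png',cv2.resize(im[120:320,220:440,::-1],(660,600),interpolation=cv2.INTER_CUBIC))
    # outer round parts only (avoid the gripper)
    for s,lo,hi in(("+y",[.5,.035,.27],[.6,.15,.36]),("-y",[.48,-.25,.27],[.6,-.16,.36])):
        q=box(P,lo,hi)
        if len(q): print(c,s,len(q),np.percentile(q,[2,50,98],axis=0).round(4).tolist(),rect(q))
E
```

```text
t: 19.5
tool_pos: [0.542, -0.0639, 0.3076]
orientation: [-3.141, 0.0, 1.467]
wrist_force: [-0.6, -0.7, -3.1]
grip_width: 0.0396
gripper_force: 42.9
t 19.5 pos [ 0.542  -0.0639  0.3076] yaw [-1.7996e+02  1.0000e-02  8.4060e+01] q [-0.73  0.19  0.84  1.84 -0.15  1.18  0.06] F [-0.6 -0.7 -3.1] w 0.0396
txyz [-1.   0.9 47.6] a [-0.   0.  -0.3]
side +y 58 [[0.5365, 0.0357, 0.3075], [0.5402, 0.0628, 0.3199], [0.5669, 0.0919, 0.3323]] ((0.5514516234397888, 0.06220750883221626), (0.060156725347042084, 0.03052375651896), 68.83660888671875)
side -y 401 [[0.5122, -0.2187, 0.306], [0.5212, -0.197, 0.3247], [0.5401, -0.1614, 0.3344]] ((0.5277497172355652, -0.1906840205192566), (0.05980270728468895, 0.03344421461224556), 82.47181701660156)
top +y 301 [[0.5379, 0.0368, 0.3184], [0.5526, 0.0596, 0.3296], [0.5674, 0.089, 0.3361]] ((0.5534869432449341, 0.06289353966712952), (0.05408744141459465, 0.0317198671400547), 86.2457046508789)
top -y 222 [[0.5129, -0.2173, 0.3186], [0.5258, -0.1936, 0.3293], [0.5427, -0.1768, 0.3373]] ((0.5280802249908447, -0.19705890119075775), (0.04170029237866402, 0.03516550362110138), 85.8348159790039)
```

View pics/p.png

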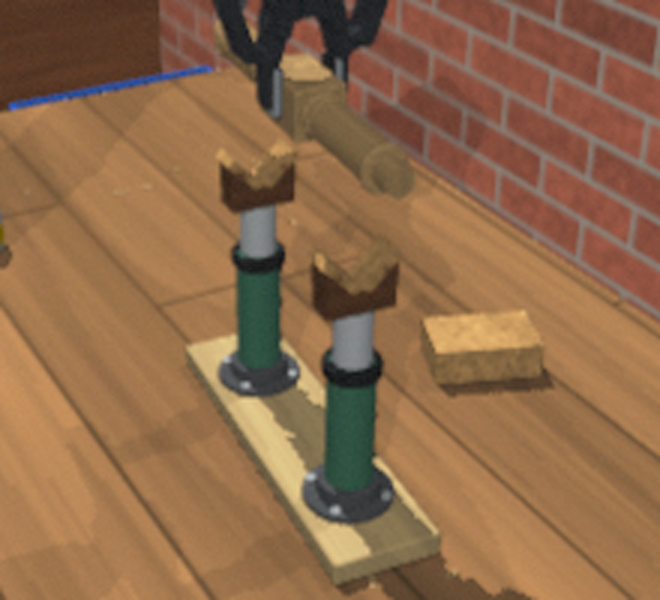

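```bash
python3 -m crank '[{"tx":-1,"ty":1.5,"tz":20,"ax":0,"ay":0,"az":0,"grip":33},{"tx":-1,"ty":1.5,"tz":40,"ax":0,"ay":0,"az":0,"grip":33},{"tx":-1,"ty":1.5,"tz":57,"ax":0,"ay":0,"az":0,"grip":33},{"tx":-1,"ty":1.5,"tz":68,"ax":0,"ay":0,"az":0,"grip":33},{"tx":-1,"ty":1.5,"tz":74,"ax":0,"ay":0,"az":0,"grip":33},{"tx":-1,"ty":1.5,"tz":74,"ax":0,"ay":0,"az":0,"grip":33},{"tx":-1,"ty":1.5,"tz":74,"ax":0,"ay":0,"az":0,"grip":33}]'
python3 -m crank '[{"tx":0,"ty":0,"tz":1.5,"ax":0,"ay":0,"az":0,"grip":33},{"tx":0,"ty":0,"tz":3,"ax":0,"ay":0,"az":0,"grip":33},{"tx":0,"ty":0,"tz":4,"ax":0,"ay":0,"az":0,"grip":33},{"tx":0,"ty":0,"tz":4,"ax":0,"ay":0,"az":0,"grip":33}]'
python3 -m crank '[{"tx":0,"ty":0,"tz":1,"ax":0,"ay":0,"az":0,"grip":33},{"tx":0,"ty":0,"tz":2,"ax":0,"ay":0,"az":0,"grip":33},{"tx":0,"ty":0,"tz":2,"ax":0,"ay":0,"az":0,"grip":33}]'
```

```text
t: 20.48
tool_pos: [0.544, -0.0652, 0.2345]
orientation: [3.141, -0.0, 1.469]
wrist_force: [-0.2, -0.9, -2.8]
grip_width: 0.0393
gripper_force: 43.0
t: 20.98
tool_pos: [0.5436, -0.0651, 0.2299]
orientation: [-3.141, 0.0, 1.47]
wrist_force: [-0.1, 0.4, -3.4]
grip_width: 0.0393
gripper_force: 43.0
t: 21.35
tool_pos: [0.5436, -0.0651, 0.2279]
orientation: [-3.141, 0.0, 1.47]
wrist_force: [-0.5, 1.2, -2.6]
grip_width: 0.0398
gripper_force: 43.0
```

```bash
python3 -m crank '[{"tx":0,"ty":0,"tz":0.7,"ax":0,"ay":0,"az":0,"grip":33},{"tx":0,"ty":0,"tz":1.4,"ax":0,"ay":0,"az":0,"grip":33},{"tx":0,"ty":0,"tz":1.4,"ax":0,"ay":0,"az":0,"grip":33}]'
```

```text
t: 21.72
tool_pos: [0.5436, -0.0651, 0.2266]
orientation: [-3.141, 0.0, 1.47]
wrist_force: [0.2, -0.1, -3.4]
grip_width: 0.0392
gripper_force: 43.0
```

```bash
python3 -m crank '[{"tx":0,"ty":0,"tz":0.5,"ax":0,"ay":0,"az":0,"grip":33},{"tx":0,"ty":0,"tz":1,"ax":0,"ay":0,"az":0,"grip":33},{"tx":0,"ty":0,"tz":1,"ax":0,"ay":0,"az":0,"grip":33}]'
```

```text
t: 22.1
tool_pos: [0.5437, -0.0651, 0.2256]
orientation: [-3.142, 0.0, 1.47]
wrist_force: [-0.0, -0.0, -2.5]
grip_width: 0.0396
gripper_force: 43.0
```

```bash
python3 -m crank '[{"tx":0,"ty":0,"tz":0.5,"ax":0,"ay":0,"az":0,"grip":33},{"tx":0,"ty":0,"tz":1,"ax":0,"ay":0,"az":0,"grip":33},{"tx":0,"ty":0,"tz":1,"ax":0,"ay":0,"az":0,"grip":33}]'
```

```text
t: 22.48
tool_pos: [0.5437, -0.0651, 0.2246]
orientation: [3.142, 0.0, 1.47]
wrist_force: [-0.4, 0.0, -1.6]
grip_width: 0.0393
gripper_force: 43.3
```

```bash
python3 -m crank '[{"tx":0,"ty":0,"tz":0.4,"ax":0,"ay":0,"az":0,"grip":33},{"tx":0,"ty":0,"tz":0.8,"ax":0,"ay":0,"az":0,"grip":33},{"tx":0,"ty":0,"tz":0.8,"ax":0,"ay":0,"az":0,"grip":33}]'
```

```text
t: 22.85
tool_pos: [0.5438, -0.065, 0.2242]
orientation: [3.141, -0.0, 1.47]
wrist_force: [-2.4, 1.5, 6.7]
grip_width: 0.0394
gripper_force: 44.4
```

```bash
python3 -m crank '[{"tx":0,"ty":0,"tz":-0.3,"ax":0,"ay":0,"az":0,"grip":39},{"tx":0,"ty":0,"tz":-0.3,"ax":0,"ay":0,"az":0,"grip":42},{"tx":0,"ty":0,"tz":-0.3,"ax":0,"ay":0,"az":0,"grip":50},{"tx":0,"ty":0,"tz":-0.3,"ax":0,"ay":0,"az":0,"grip":70},{"tx":0,"ty":0,"tz":-0.3,"ax":0,"ay":0,"az":0,"grip":85},{"tx":0,"ty":0,"tz":-0.3,"ax":0,"ay":0,"az":0,"grip":85},{"tx":0,"ty":0,"tz":-20,"ax":0,"ay":0,"az":0,"grip":85},{"tx":0,"ty":0,"tz":-60,"ax":0,"ay":0,"az":0,"grip":85}]' 20
python3 -m crank '[{"tx":0,"ty":0,"tz":-60,"ax":0,"ay":0,"az":0,"grip":85},{"tx":0,"ty":0,"tz":-120,"ax":0,"ay":0,"az":0,"grip":85},{"tx":0,"ty":0,"tz":-120,"ax":0,"ay":0,"az":0,"grip":85},{"tx":0,"ty":0,"tz":-120,"ax":0,"ay":0,"az":0,"grip":85}]'
python3 - <<'E'
from h import *
im,d=read_camera("side"); P=cloud("side",d)
cv2.imwrite('pics/e.png',cv2.resize(im[120:320,220:440,::-1],(660,600),interpolation=cv2.INTER_CUBIC))
R=np.array([[np.cos(-.098),-np.sin(-.098)],[np.sin(-.098),np.cos(-.098)]])
im,d=read_camera("top"); T=cloud("top",d)
for n,p in(("side",P),("top",T)):
    p=p.reshape(-1,3).copy(); p[:,:2]=(p[:,:2]-[.5427,-.065])@R
    for s,lo,hi in(("+y",[-.03,.108,.2],[.03,.17,.27]),("-y",[-.03,-.17,.2],[.03,-.108,.27]),("sq",[-.03,-.03,.2],[.03,.03,.27])):
        q=box(p,lo,hi)
        if len(q): print(n,s,len(q),np.percentile(q,[2,50,98],axis=0).round(4).tolist())
print(readout.read_state()["tool_pos"])
E
```

```text
t: 23.85
tool_pos: [0.5429, -0.065, 0.2835]
orientation: [-3.139, 0.001, 1.47]
wrist_force: [0.4, 0.1, 0.4]
grip_width: 0.0849
gripper_force: 0.0
t: 24.35
tool_pos: [0.5435, -0.0649, 0.4034]
orientation: [-3.141, -0.0, 1.47]
wrist_force: [0.0, -0.2, -0.5]
grip_width: 0.0851
gripper_force: 0.0
side +y 101 [[-0.0159, 0.1092, 0.2259], [-0.0082, 0.1251, 0.2436], [0.0098, 0.1543, 0.2499]]
side -y 330 [[-0.0157, -0.1554, 0.2239], [-0.0047, -0.1347, 0.242], [0.0144, -0.1105, 0.2516]]
side sq 359 [[-0.0201, -0.0289, 0.2162], [-0.015, -0.0022, 0.2526], [0.0184, 0.0269, 0.2552]]
top +y 217 [[-0.0154, 0.1089, 0.2345], [-0.0014, 0.1284, 0.2445], [0.0148, 0.1534, 0.2522]]
[ 0.54319369 -0.06492488  0.40267727]
```

View pics/e.png

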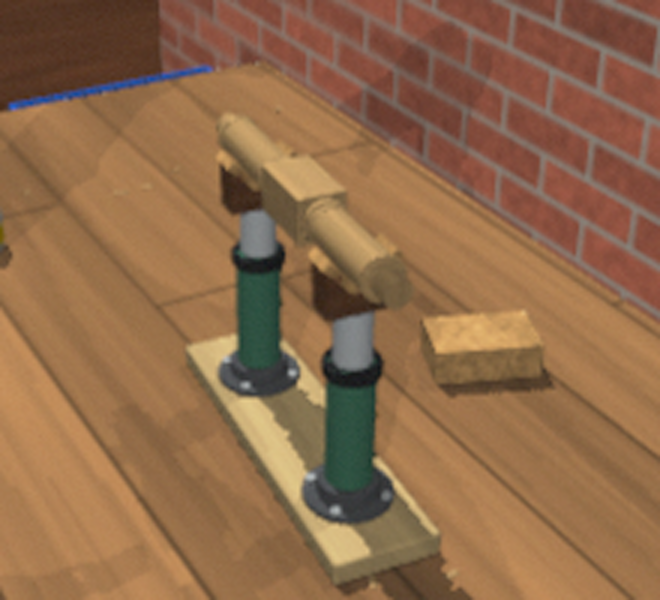

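The spindle rests in both Vs, with its square near (300,190) midway between them. Its ends are at ±0.154 along the jig and its axis is about 0.235 up. The gripper is clear, so I'm handing in.

```bash
python3 -c "
from h import *
print(job.hand_in())"
```

```text
the job is handed in; nothing more can be done
None
```

I turned the V-rest into line and raised it until its button caught in the middle hole. The spindle now lies centred across both V-rests, the gripper is clear and the job is handed in. The hole faces away from both cameras, so I judged the button by feel (the slide stops both ways) and by the rest being level with its mate.

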